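# Load the paper roll into the counter holder

### The job

Take the paper roll on its white spring-loaded spindle from the little wooden rest and fit it in the steel holder: push the spindle's long sprung end into one end cup to shorten it, bring the other end down between the brackets, and let the spring carry it into the opposite cup, so that the spindle sits level with both tips fully home and is let go. Push gently: do not ram the spring against its stop or force the brackets (keep the push on the holder under 25 N), and leave the other things on the counter where they are.

Things in the scene. Friction and masses are not known exactly. Their poses are not given: they have to be found in the camera images.
- roll_mid (a point): Centre of a tightly wound, hard kraft paper roll, 48 mm in diameter, 52 mm long, fixed on a white plastic spindle. y runs along the spindle and points to the sprung end; x and z lie across it. It starts lying level in the rest, axis 41 mm above the table, and is gripped across its diameter. Roll and spindle weigh about 0.24 kg.
- spindle: The same roll and spindle; origin and axes as roll_mid. Along y from there: roll -26 to +26 mm; sprung side: sleeve 15 mm thick to +42, then the sliding nose, 10 mm thick, tip at +88 when free; plain side: shaft 15 mm thick to -80, then a fixed stub 10 mm thick, tip at -94. Both tips are bevelled 2 mm. Free length tip to tip 182 mm.
- nose_tip (a point): Centre of the tip of the sprung nose, on the spindle's axis. The nose slides in by up to 24.5 mm against its spring: about 4 N to start it moving, rising by 0.45 N per mm to about 15 N at the hard stop.
- stub_tip (a point): Centre of the tip of the fixed stub, on the spindle's axis. With the nose on the floor of one cup, the nose must be pushed in 20 to 24.5 mm for the stub to pass inside the opposite cheek; about 8 mm stays pushed in when seated. The sprung end may go in either cup.
- holder: Holder screwed to the table: dark steel base plate 100 x 250 x 10 mm; origin at the centre of its underside, y along its length, z up. On it a one-piece U-shaped steel bracket is clamped with two upright cheeks facing each other along y. The bracket is clamped off centre by up to 9 mm either way along y: this is not measured and must be found by feel or sight. Its floor strip is 17 mm above the table.
- holder_axis (a point): On the cup axis, 60 mm above the table, over the middle of the base plate (not of the clamped bracket); y along the cup axis, z up. From the bracket's own middle the cheeks' inner faces are at y = -75 and +75 mm; cheeks 40 mm wide, 16 thick, tops 73 mm above the table. Each has in its inner face a round cup centred on this axis: blind hole 15 mm across, 12 mm deep, 2 mm bevel at the mouth.
- rest: Fixed wooden rest under the roll, 34 mm wide across the roll and 44 mm long along it, two small rails on top 20 mm above the table; origin at the centre of its underside, y along the roll.
- tumbler: glass tumbler, 64 mm across, 85 tall. Origin at the centre of its underside. A bystander, to be left where it is.
- tape: clear tape roll lying flat, 90 mm across, 24 high. Origin at the centre of its underside. A bystander, to be left where it is.
- beer: brown bottle, 66 mm across, 235 tall. Origin at the centre of its underside. A bystander, to be left where it is.
- masu: square wooden cup, 85 mm wide, 55 high. Origin at the centre of its underside. A bystander, to be left where it is.
- jar: white jar, 72 mm across, 90 tall. Origin at the centre of its underside. A bystander, to be left where it is.
- bowl: blue bowl, 110 mm across, 50 high. Origin at the centre of its underside. A bystander, to be left where it is.
- staples: small cardboard box 70 x 50 x 35 mm. Origin at the centre of its underside. A bystander, to be left where it is.
Mind the look-alikes: they are no part of the job. Leave any black or pink look-alike of the spindle alone.

How it is judged:
On the way, in this order (a step that is already met when the one before it is completed fails the run):
1. the roll has been lifted out of the rest (z of roll_mid in the frame of rest above 0.08 m), for 0.1 s.
2. the spindle is squeezed shorter than 165 mm at the holder, its roll within 60 mm of the holder's axis point (distance between nose_tip and stub_tip below 0.165 m and distance between roll_mid and holder_axis below 0.06 m), for 0.1 s.
At the end, for the whole second after the job is handed in: The spindle sits released and at rest in both cups: tip-to-tip length 169 to 179 mm (nominal 174), both tips within 6 mm sideways and from 7 mm below to 6 mm above the cup axis, spindle axis within 0.07 rad of the holder's, roll centre within 25 mm of the holder's middle along the axis (distance between nose_tip and stub_tip between 0.169 and 0.179 m and x of nose_tip in the frame of holder_axis between -0.006 and 0.006 m and z of nose_tip in the frame of holder_axis between -0.007 and 0.006 m and x of stub_tip in the frame of holder_axis between -0.006 and 0.006 m and z of stub_tip in the frame of holder_axis between -0.007 and 0.006 m and y of roll_mid in the frame of holder_axis between -0.025 and 0.025 m and angle between the y axis of spindle and the y axis of holder_axis, either way round below 0.07 rad and linear speed of spindle below 0.02 m/s and angular speed of spindle below 0.3 rad/s); the robot touches nothing.
It fails at once if anything presses on the holder or its brackets with more than 25 N (contact force between holder and anything else above 25 N).
It fails at once if one of the other things on the counter is moved more than 30 mm (distance of any of tumbler, tape, beer, masu, jar, bowl, staples from where it was at the start of the episode above 0.03 m).
It also fails if it takes over 51 s, if anything falls off the work surface, if the arm or the gripper's body presses on something with over 40 N, if the wrist force passes 120 N, or if a joint passes its speed limit or range.

### The arm

A 6-joint arm with a two-finger parallel gripper is mounted at the origin on the work surface. World frame = base frame: x ahead of the robot, y to its left, z up, the work surface at z = 0. Lengths are in m, angles in rad, forces in N, time in s.
With the tool pointing down it reaches from about 0.35 to 0.975 m from the base axis. Payload 4.9 kg.
Tool frame: the origin (TCP) lies on the front face of the gripper's body, between the roots of the fingers; the fingertips stand ctrl.finger_overhang ahead of it and the grasp point (between the pads) lies 54 mm ahead of it (ctrl.finger_overhang is the distance from the TCP to the fingertips, in m); z points along the fingers, y is the line along which they close (so a half turn about z gives the same grasp; the last joint's range is limited). The gripper opens to 85 mm and grips with 20 to 120 N. Pads are 22 mm wide; open, the fingers measure 114 mm over their backs; the gripper's body (76 mm by 85 mm) begins 54 mm behind the grasp point. The pads swing forward as they close: fully open they stand 13 mm farther back than shut.
Start: joints at [1.113, 0.053, 1.613, -0, 1.476, -0.119], TCP at [0.208, 0.589, 0.304] pointing down, gripper open.
Joint ranges: [-3.01, 3.01], [-1.01, 2.22], [0.06, 2.58], [-1.02, 4.17], [0.09, 2.62], [-3.14, 3.14]. Speed limits (rad/s): [2.57, 2.57, 3.14, 3.14, 3.14, 3.14].

### API

Orientations are given as a rotation vector (axis times angle).
In Python, from station import ctrl, vision gives the robot as it stands. The module is installed in compiled form; this text tells all that it offers.
- The arm moves only by the tool drive_tool, never from a script. Its argument "rows" is a list of rows, each a list of 2 entries, a list of its own where there are three numbers: the shift along the tool's x, y, z in m, then the turn about the tool's z in rad. A call has 1 to 10 rows; each row shifts and turns the commanded pose from where the row before left it, along the tool's axes as they then stand; what a row does not reach is not made up. A row lasts 1/10 s, in which the tool goes at most 50 mm and 8.59 degrees, less where a joint would pass 70% of its speed; a pose out of reach is approached as far as the arm can. A call with a gripper value outside its range is refused whole. "jaw" is the closure, from 0 (fully open) to 1 (shut), set as the call begins (left out, the last holds). The fingers move at their own pace and stop on an object; "grip_force" is the grip in N (left out, the last holds). Time passes only in rows, so rows that do not move let the fingers close. It gives the time, the measured TCP pose, the force, the opening and the grip force at its end, in the units of the state.
- ctrl.get_obs(): the state, without advancing time (a new reading comes with each control period).
- vision.get_image(name): name is "side" or "top" or "wrist"; returns a dict with "image" (400x640x3 uint8, blue, green, red), "vertical_fov" (degrees; the focal length in pixels is half the picture's height over the tangent of half this angle, whatever the lens; pixels are square), "cx", "cy" (the principal point, pixels), "R" (3x3) and "t" (3): a world point X has camera coordinates R X + t. Camera axes: x right, y down, z forward; pixel columns grow to the right and rows downward; lengths in m; the calibration is good to about 2 mm. A picture is of the moment at which its call begins. There is no depth.
- ctrl.finish_job(): hands the job in; it is judged then, once.
The state is a dict: "t": time; "q": joint angles; "dq": joint speeds; "effort": joint torques, N m; "tool_pos": TCP position; "tool_rot": TCP orientation; "contact_force": force on the tool from outside, world axes, zero at the start; "wrist_torque": the same for the moment, N m; "opening": finger opening in m; "grip_force": force on a finger pad.
Only numpy, scipy, OpenCV 4.12 (cv2) and the standard library are available. Lean on these libraries where they do the work, as an engineer would, in place of code of your own. Each camera call takes 0.05 s, during which the arm holds its last target. There are 200 camera calls.

## Working session

There is one attempt and no reset: what is moved stays moved. The work goes in short steps, Python scripts to look and compute and a tool call to move; the robot and the scene stay as the last step left them, time stands still between calls to the robot, and variables do not carry over. Pictures are saved under pics/ and viewed, at most 10 in all, crops included, and the job is handed in when it is done.

Besides the shell and the picture viewer there is one more tool, called after "Request:" by a JSON object that holds its "fn" and its "kwargs". drive_tool: Moves the arm, as the interface text tells. Its arguments: {"type":"object","properties":{"rows":{"type":"array","items":{"type":"array"}},"jaw":{"type":"number"},"grip_force":{"type":"number"}},"required":["rows"]}

```bash
mkdir -p pics
cat > h.py <<'E'
import numpy as np, cv2, pickle
from station import ctrl, vision
def get(n):
    d=vision.get_image(n); d['f']=200/np.tan(np.radians(d['vertical_fov'])/2); return d
def ray(d,u,v):
    R=np.array(d['R']);t=np.array(d['t']); c=-R.T@t
    return c, R.T@np.array([(u-d['cx'])/d['f'],(v-d['cy'])/d['f'],1])
def onz(d,u,v,z):
    c,r=ray(d,u,v); return c+r*(z-c[2])/r[2]
def proj(d,X):
    p=np.array(d['R'])@np.array(X)+np.array(d['t']); return np.array([d['cx'],d['cy']])+d['f']*p[:2]/p[2]
E
python3 - <<'E'
from h import *
a={n:get(n) for n in('top','side','wrist')}
pickle.dump(a,open('a.pkl','wb'))
cv2.imwrite('pics/top.png',a['top']['image'])
cv2.imwrite('pics/side.png',a['side']['image'])
for n in a: print(n,a[n]['vertical_fov'],a[n]['R'],a[n]['t'])
print(ctrl.finger_overhang,ctrl.get_obs())
E
```

```text
top 50.17208451084714 [[-0.00991603 -0.99994547  0.00327587]
 [-0.98488427  0.00920002 -0.17296917]
 [ 0.1729296  -0.00494152 -0.98492179]] [0.00709329 0.48159776 1.47807611]
side 42.30974275101377 [[ 0.90876553 -0.41730535 -0.00120304]
 [-0.20399221 -0.44171503 -0.87365612]
 [ 0.36404997  0.79419398 -0.48654243]] [-0.41988834  0.15993353  1.29855657]
wrist 63.9683060634578 [[ 3.32023015e-01  9.43270875e-01 -8.80081505e-04]
 [ 9.07103858e-01 -3.19036385e-01  2.74551225e-01]
 [ 2.58695396e-01 -9.19556507e-02 -9.61572072e-01]] [-0.62325929 -0.03644373  0.37715862]
0.0726 {'t': 0.15, 'q': array([ 1.11304419e+00,  5.32317011e-02,  1.61397756e+00,  5.21790689e-05,
        1.47599947e+00, -1.18986286e-01]), 'dq': array([ 1.46242650e-05, -3.37672822e-03, -3.23410316e-03,  1.68699827e-03,
        7.64847228e-04,  2.69803786e-03]), 'effort': array([-2.99562398e-04, -3.94246495e+01, -3.70720732e+01, -1.38390405e-04,
        4.79292590e-03,  1.09730763e-06]), 'tool_pos': array([0.20751965, 0.58915264, 0.30292954]), 'tool_rot': array([-5.29512958e-01, -3.09612892e+00,  2.41011418e-03]), 'contact_force': array([ 0.12782882, -0.51681617,  0.48819323]), 'wrist_torque': array([0.01023222, 0.04648437, 0.07327323]), 'grip_force': 0.0, 'opening': 0.08523858910357744}
```

View pics/top.png

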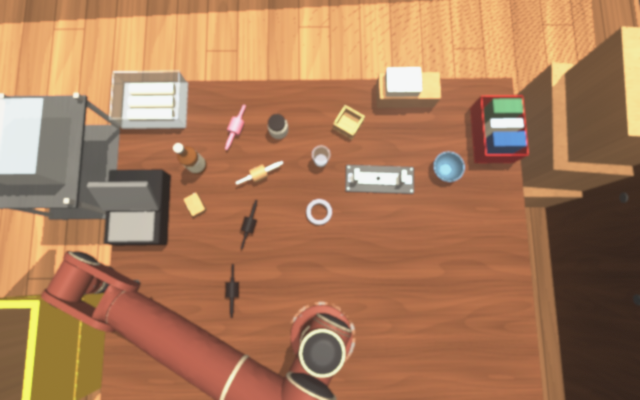

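View pics/side.png

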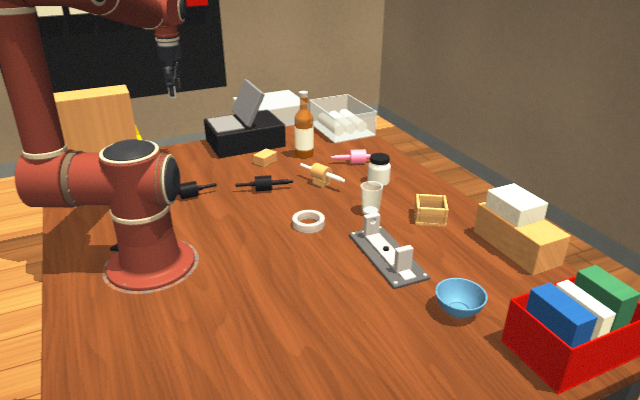

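Top view: the candidates are kraft roll on white (260,173), pink (235,127), black (249,224) and black (232,290). I choose the kraft/white one. The holder is at (380,179). Next I check it in a close crop and measure.

Run:
```python
from h import *
a=pickle.load(open('a.pkl','rb'));t=a['top'];s=a['side']
c1=cv2.resize(t['image'][145:205,220:430],None,fx=3.8,fy=3.8,interpolation=cv2.INTER_CUBIC)
c2=cv2.resize(s['image'][140:295,290:440],None,fx=2.2,fy=2.2,interpolation=cv2.INTER_CUBIC)
o=np.zeros((c1.shape[0]+c2.shape[0],800,3),np.uint8);o[:c1.shape[0],:c1.shape[1]]=c1;o[c1.shape[0]:,:c2.shape[1]]=c2
cv2.imwrite('pics/crop.png',o);print(o.shape)
for u,v in((260,173),(237,182),(283,163)): print(onz(t,u,v,.041))
for u,v in((347,192),(413,192),(412,166),(348,166)): print(onz(t,u,v,.01))
for n,u,v,z in(('tumb',320,158,.05),('tape',319,211,.02),('staples',194,204,.035),('beer',195,163,0.05),('jar',278,130,.05)): print(n,onz(t,u,v,z))
```

```text
(569, 800, 3)
[0.5712892  0.21335885 0.041     ]
[0.53899833 0.29519634 0.041     ]
[0.60754944 0.13089516 0.041     ]
[ 0.50471529 -0.10012625  0.01      ]
[ 0.50247778 -0.3406731   0.01      ]
[ 0.59990718 -0.34166683  0.01      ]
[ 0.60205121 -0.10588122  0.01      ]
tumb [ 0.6225251  -0.00277214  0.05      ]
tape [0.43440656 0.00259223 0.02      ]
staples [0.46164412 0.44748622 0.035     ]
beer [0.60807429 0.44558507 0.05      ]
jar [0.72900015 0.14892359 0.05      ]
```

View pics/crop.png

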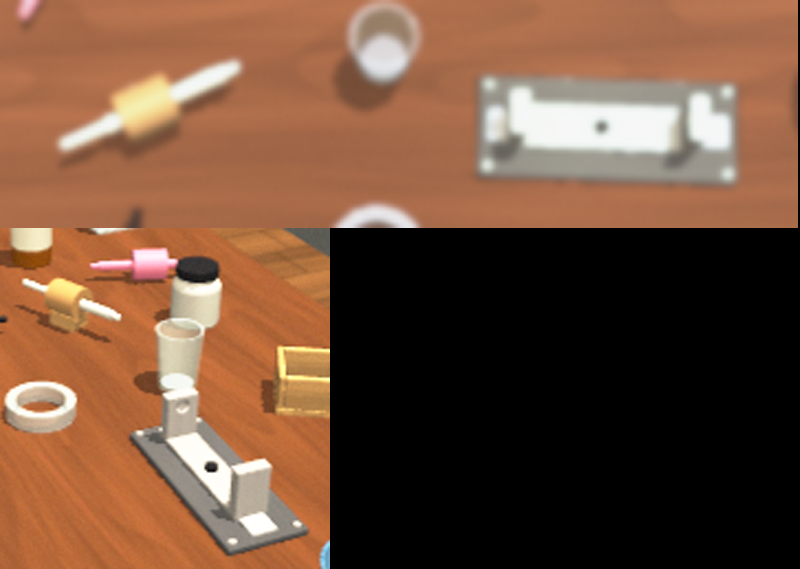

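Request:
{"fn": "drive_tool", "kwargs": {"rows": [[[-0.043, -0.021, 0.005], 0.08], [[-0.045, -0.017, 0.005], 0.08], [[-0.046, -0.014, 0.005], 0.08], [[-0.047, -0.01, 0.005], 0.08], [[-0.048, -0.006, 0.005], 0.08], [[-0.048, -0.002, 0.005], 0.08], [[-0.048, 0.001, 0.005], 0.08], [[-0.048, 0.005, 0.005], 0.08], [[-0.048, 0.009, 0.005], 0.08], [[-0.047, 0.012, 0.005], 0.08]]}}

```text
t: 1.15
tool_pos: [0.5475, 0.2448, 0.2535]
tool_rot: [-1.698, -2.643, 0.0]
contact_force: [0.3, 0.4, 0.3]
opening: 0.0854
grip_force: 0.0
```

Request:
{"fn": "drive_tool", "kwargs": {"rows": [[[-0.045, 0.016, 0], 0.03], [[0, 0, 0], 0], [[0, 0, 0], 0]]}}

```text
t: 1.45
tool_pos: [0.5802, 0.2115, 0.2533]
tool_rot: [-1.735, -2.618, 0.001]
contact_force: [0.1, -0.7, 0.4]
opening: 0.0856
grip_force: 0.0
```

Run:
```python
from h import *
w=get('wrist');pickle.dump(w,open('w1.pkl','wb'));cv2.imwrite('pics/w1.png',w['image'])
o=ctrl.get_obs();print(o['t'],o['tool_pos'],o['tool_rot'],o['contact_force'])
```

```text
1.5 [0.57956033 0.21239686 0.25343804] [-1.73292369e+00 -2.61909039e+00  7.56462725e-04] [-0.31513974  0.37383356 -0.01409781]
```

View pics/w1.png

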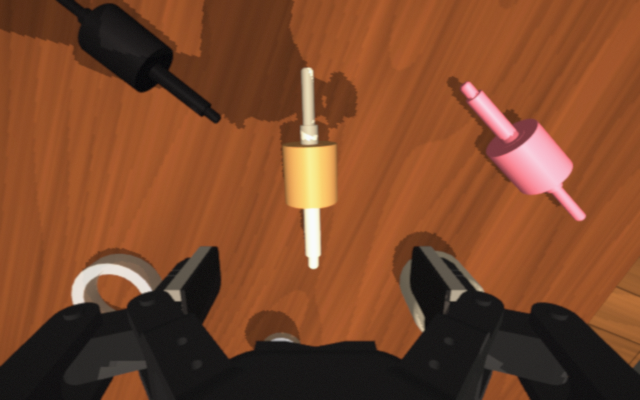

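Wrist view: kraft roll at (311,175), thin sprung nose tip at (307,69), thick plain side with stub tip at (313,266). So the nose points to +tool x, which is world +y.

Run:
```python
from h import *
w=pickle.load(open('w1.pkl','rb'));im=w['image']
hsv=cv2.cvtColor(im,cv2.COLOR_BGR2HSV).astype(int)
m=((hsv[...,1]<75)&(hsv[...,2]>130));m[:,:280]=0;m[:,345:]=0;m[:50]=0;m[275:]=0
ys,xs=np.nonzero(m);print(ys.min(),ys.max())
P=np.array([onz(w,x,y,.041)[:2] for x,y in zip(xs,ys)])
mu=P.mean(0);_,_,V=np.linalg.svd(P-mu);d=V[0]*np.sign(V[0][1])
# balance: width-symmetric line fit
s=(P-mu)@d;print('dir',d,np.degrees(np.arctan2(d[1],d[0])),'len',s.max()-s.min())
nose=mu+d*s.max();stub=mu+d*s.min();print('nose',nose,'stub',stub,'roll',nose-.088*d,stub+.094*d)
k=(hsv[...,0]>8)&(hsv[...,0]<28)&(hsv[...,1]>75)&(hsv[...,2]>170);k[:,:275]=0;k[:,350:]=0;k[:135]=0;k[215:]=0
yy,xx=np.nonzero(k);print('kraft',xx.min(),xx.max(),yy.min(),yy.max(), onz(w,(xx.min()+xx.max())/2,(yy.min()+yy.max())/2,.045))
a=ctrl.get_obs()['tool_rot'];from scipy.spatial.transform import Rotation as R_
print(R_.from_rotvec(a).as_matrix())
```

```text
68 268
dir [-0.41517534  0.90974141] 114.53035927444316 len 0.18302484783208492
nose [0.53628212 0.29740541] stub [0.61226952 0.13090013] roll [0.57281755 0.21734816] [0.57324304 0.21641582]
kraft 284 349 135 213 [0.57822024 0.21941392 0.045     ]
[[-3.91031074e-01  9.20376710e-01 -1.18778744e-03]
 [ 9.20377243e-01  3.91031569e-01  2.08247909e-04]
 [ 6.56128913e-04 -1.01178113e-03 -9.99999273e-01]]
```

Request:
{"fn": "drive_tool", "kwargs": {"rows": [[[-0.043, -0.022, 0], 0], [[-0.043, -0.022, 0], 0], [[-0.043, -0.022, 0], 0], [[-0.043, -0.022, 0], 0], [[-0.043, -0.022, 0], 0], [[-0.043, -0.022, 0], 0], [[-0.043, -0.022, 0], 0], [[-0.043, -0.022, 0], 0.13], [[-0.046, -0.016, 0], 0.13], [[0, 0, 0], 0.13]]}}

```text
t: 2.5
tool_pos: [0.5489, -0.2249, 0.2542]
tool_rot: [2.217, 2.224, -0.002]
contact_force: [-0.3, 0.6, -0.2]
opening: 0.0852
grip_force: 0.0
```

Request:
{"fn": "drive_tool", "kwargs": {"rows": [[[0, 0, 0], 0], [[0, 0, 0], 0]]}}

```text
t: 2.7
tool_pos: [0.5496, -0.2201, 0.2538]
tool_rot: [-2.203, -2.24, -0.0]
contact_force: [-0.8, -0.6, -0.2]
opening: 0.0853
grip_force: 0.0
```

Run:
```python
from h import *
w=get('wrist');pickle.dump(w,open('w2.pkl','wb'));cv2.imwrite('pics/w2.png',w['image'])
o=ctrl.get_obs();print(o['t'],o['tool_pos'],o['tool_rot'],o['contact_force'])
```

```text
2.75 [ 0.54964709 -0.21995087  0.25384756] [-2.20254370e+00 -2.23972984e+00 -2.77086954e-04] [-0.31099743 -0.56535517  0.58380188]
```

View pics/w2.png

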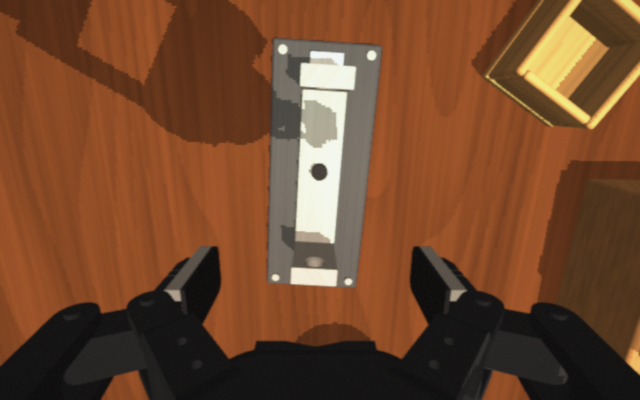

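Wrist view: the base plate corners are at about (273,38), (382,45), (357,287) and (267,282). The +y cheek top spans rows 64-89 at columns 300-355. The -y cheek top spans rows 268-286 at columns 291-337, with its cup at (314,262).

Run:
```python
from h import *
w=pickle.load(open('w2.pkl','rb'));g=cv2.cvtColor(w['image'],cv2.COLOR_BGR2GRAY).astype(int)
for c in(308,328,345): print(c,'r56-95',g[56:96,c])
for c in(300,328): print(c,'r258-292',g[258:293,c])
for r in(72,80): print(r,'c294-362',g[r,294:362])
for r in(274,280): print(r,'c284-344',g[r,284:345])
hsv=cv2.cvtColor(w['image'],cv2.COLOR_BGR2HSV)
m=((hsv[...,1]<90)).astype(np.uint8);m[:,:255]=0;m[:,395:]=0;m[:30]=0;m[292:]=0
cs,_=cv2.findContours(m,0,2);c=max(cs,key=cv2.contourArea);b=cv2.approxPolyDP(cv2.convexHull(c),8,True)[:,0]
for p in b: print(p,onz(w,*p,.01))
```

```text
308 r56-95 [106  86  77  77  78  82 110 182 234 242 243 243 243 243 242 242 241 240
 241 241 241 242 242 242 243 243 243 244 244 240 215 134 103 163 232 242
 243 243 244 243]
328 r56-95 [244 239 208 188 186 186 187 191 211 237 242 243 243 242 242 242 243 243
 243 243 243 243 242 243 242 243 243 243 244 244 244 237 191 140 148 220
 240 242 242 242]
345 r56-95 [116 116 116 114 113 113 112 112 114 160 231 243 243 244 244 244 244 244
 244 244 244 244 244 244 244 244 244 243 243 243 243 243 233 167 103 128
 203 233 237 238]
300 r258-292 [ 85  84  84  85  84  84  84  84  87 135 213 235 237 237 237 237 236 236
 237 236 236 236 236 236 235 225 173 113  90  90  89  90  89  91  90]
328 r258-292 [ 84  86  85  84  83  84  85  84  84  85  98 159 227 238 238 238 239 239
 239 238 239 239 239 239 238 238 236 222 149 103 101 101 100 100 102]
72 c294-362 [ 72  75  75  74  74 103 170 225 240 243 243 243 242 242 241 241 241 241
 241 242 243 243 244 244 244 243 244 244 243 243 243 243 242 243 243 243
 243 243 243 242 242 242 243 243 243 244 244 244 244 244 244 244 244 244
 244 244 244 244 243 241 231 190
[... 330 characters left out ...]
10 112 111 110 110 114 147 204 231 235 235 235 236 236 237 237 236 237
 237 237 237 238 237 236 235 235 235 235 236 236 237 237 237 236 236 235
 237 238 238 240 240 239 239 239 239 238 238 238 238 238 238 234 216 167
 124 110 108 110 112 112 111]
280 c284-344 [109 111 111 112 110 120 160 211 231 235 236 237 236 235 235 235 236 236
 236 236 236 236 236 237 236 237 237 236 235 235 235 235 236 237 236 237
 236 235 235 235 236 237 238 239 239 238 238 238 238 238 237 230 196 136
 111 110 110 111 111 115 141]
[275  38] [ 0.51240573 -0.0962275   0.01      ]
[381  47] [ 0.60756068 -0.10197163  0.01      ]
[354 286] [ 0.59551959 -0.34526278  0.01      ]
[268 281] [ 0.50055959 -0.34060954  0.01      ]
```

Run:
```python
from h import *
w=pickle.load(open('w2.pkl','rb'))
P=lambda u,v:onz(w,u,v,.073)[:2]
L=dict(pin=[(308,86.7),(328,88.4),(345,89.2)],pout=[(308,62.8),(328,64.3),(345,65.2)],nin=[(300,267.3),(328,269.1)],nout=[(300,284),(328,286)],px=[(299.7,72),(355.1,72),(299.3,80),(354.7,80)],nx=[(290.3,274),(336.9,274),(290.1,280),(336.4,280)])
for k in L: print(k,np.round([P(*p) for p in L[k]],4).tolist())
m=lambda k:np.mean([P(*p) for p in L[k]],0)
a=m('px');b=m('nx');d=(a-b)/np.linalg.norm(a-b);print('axis',d,np.degrees(np.arctan2(d[1],d[0])))
pi,ni,po,no=[m(k)@d for k in('pin','nin','pout','nout')]
print('gap',pi-ni,'thick',po-pi,ni-no)
mid=b+d*((pi+ni)/2-b@d);print('mid',mid,'+floor',mid+.087*d)
c=np.array([[.5124,-.0962],[.6076,-.102],[.5955,-.3453],[.5006,-.3406]]);print('base',c.mean(0),'off',(mid-c.mean(0))@d)
```

```text
pin [[0.5436, -0.14], [0.5585, -0.1409], [0.5711, -0.1413]]
pout [[0.5434, -0.1235], [0.558, -0.1243], [0.5704, -0.1247]]
nin [[0.5383, -0.2888], [0.5627, -0.2901]]
nout [[0.5384, -0.3052], [0.5631, -0.3068]]
px [[0.5374, -0.1299], [0.578, -0.1292], [0.5372, -0.1354], [0.578, -0.1347]]
nx [[0.5299, -0.2955], [0.5706, -0.2948], [0.5297, -0.3014], [0.5704, -0.3007]]
axis [0.0452591  0.99897528] 87.40595869934646
gap 0.14892389073914308 thick 0.01655125745382892 0.016459078956243434
mid [ 0.55389112 -0.21509726] +floor [ 0.55782866 -0.12818641]
base [ 0.554025 -0.221025] off 0.005915609805426906
```

Request:
{"fn": "drive_tool", "kwargs": {"rows": [[[0.049, 0.0035, 0], 0], [[0.049, 0.0035, 0], 0], [[0.049, 0.0035, 0], 0], [[0.049, 0.0035, 0], 0], [[0.049, 0.0035, 0], 0], [[0.049, 0.0035, 0], 0], [[0.049, 0.0035, 0], 0], [[0.049, 0.0035, 0], -0.137], [[0.044, 0.009, 0], -0.137], [[0, 0, 0], -0.1375]]}}

```text
t: 3.75
tool_pos: [0.5736, 0.2219, 0.254]
tool_rot: [-1.683, -2.652, -0.003]
contact_force: [-0.3, -0.9, -1.0]
opening: 0.0855
grip_force: 0.0
```

Request:
{"fn": "drive_tool", "kwargs": {"rows": [[[0, 0, 0.04], 0], [[0, 0, 0.04], 0], [[0, 0, 0.01], 0], [[0, 0, 0], 0], [[0, 0, 0], 0]]}}

```text
t: 4.25
tool_pos: [0.5758, 0.2162, 0.1658]
tool_rot: [1.702, 2.638, 0.003]
contact_force: [0.2, 0.0, 1.3]
opening: 0.0853
grip_force: 0.0
```

Run:
```python
from h import *
w=get('wrist');pickle.dump(w,open('w3.pkl','wb'));cv2.imwrite('pics/w3.png',w['image'])
o=ctrl.get_obs();from scipy.spatial.transform import Rotation as R_
M=R_.from_rotvec(o['tool_rot']).as_matrix();p=o['tool_pos']
d=np.array([.573,.2169])-p[:2]
print(o['t'],p,'ang',np.degrees(np.arctan2(M[1,0],M[0,0])),'dx,dy tool',d@M[:2,0],d@M[:2,1])
```

```text
4.3 [0.57634013 0.21607219 0.16665027] ang 114.31681009382064 dx,dy tool 0.0021297688894211164 -0.002702895447464474
```

View pics/w3.png

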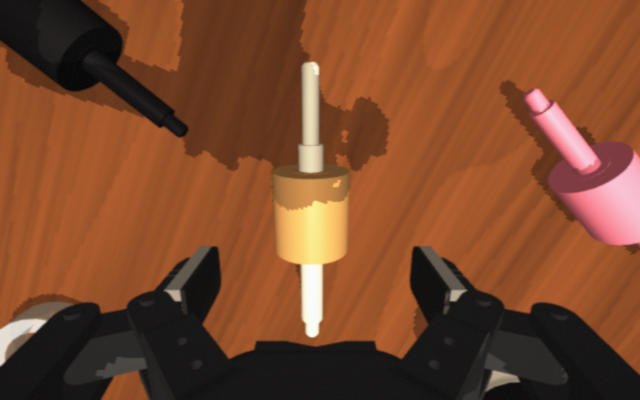

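The nose tip is at (310,63), the stub tip at (312,337) and the roll is centred at column 311, with the jaws symmetric about column ~316. So the roll is about 2-3 mm off in tool y.

Run:
```python
from h import *
w=pickle.load(open('w3.pkl','rb'));o=ctrl.get_obs();from scipy.spatial.transform import Rotation as R_
M=R_.from_rotvec(o['tool_rot']).as_matrix();p=o['tool_pos']
g=cv2.cvtColor(w['image'],cv2.COLOR_BGR2GRAY).astype(int)
print(g[58:68,310],g[330:342,312]);print(g[90,298:325],g[290,298:328])
A=onz(w,310.3,62.5,.041);B=onz(w,312,337.5,.041);print(A,B,np.linalg.norm(A-B),np.degrees(np.arctan2((A-B)[1],(A-B)[0])))
u=(A-B)/np.linalg.norm(A-B);r=(A-.088*u+B+.094*u)/2;print('roll',r,'tool dx,dy',(r-p)@M[:,0],(r-p)@M[:,1])
```

```text
[ 99  99  99 119 180 219 216 214 220 222] [250 250 250 250 250 249 239 162 101  94  95  95]
[ 66  67  70  88 125 157 177 192 202 210 217 221 222 220 217 212 206 195
 183 165 136 103  87  93 103 106 104] [ 99 103 117 159 205 230 241 246 249 249 250 250 250 251 251 251 251 250
 250 249 249 246 239 220 173 121  97  95  97  96]
[0.53648137 0.29737082 0.041     ] [0.61314325 0.12924676 0.041     ] 0.1847775497481455 114.51222775603213
roll [0.57356765 0.2160384  0.041     ] tool dx,dy 0.0012064950346250376 -0.00305001080216341
```

Request:
{"fn": "drive_tool", "kwargs": {"rows": [[[0.001, -0.003, 0.025], -0.003], [[0, 0, 0.025], 0], [[0, 0, 0.02], 0], [[0, 0, 0.006], 0], [[0, 0, 0], 0], [[0, 0, 0], 0]]}}

```text
t: 4.9
tool_pos: [0.5734, 0.2154, 0.0901]
tool_rot: [1.7, 2.639, 0.004]
contact_force: [-0.1, -0.2, -0.5]
opening: 0.0852
grip_force: 0.0
```

Request:
{"fn": "drive_tool", "kwargs": {"rows": [[[0, 0, 0], 0], [[0, 0, 0], 0], [[0, 0, 0], 0], [[0, 0, 0], 0], [[0, 0, 0], 0], [[0, 0, 0], 0], [[0, 0, 0], 0], [[0, 0, 0], 0]], "jaw": 1, "grip_force": 60}}

```text
t: 5.7
tool_pos: [0.5733, 0.2155, 0.0894]
tool_rot: [1.7, 2.639, 0.004]
contact_force: [2.5, 0.4, 4.5]
opening: 0.0466
grip_force: 61.6
```

Request:
{"fn": "drive_tool", "kwargs": {"rows": [[[0, 0, 0], 0], [[0, 0, -0.01], 0], [[0, 0, -0.02], 0], [[0, 0, -0.03], 0], [[0, 0, -0.03], 0], [[0, 0, -0.02], 0], [[0, 0, 0], 0], [[0, 0, 0], 0], [[0, 0, 0], 0]], "grip_force": 100}}

```text
t: 6.6
tool_pos: [0.5704, 0.2147, 0.195]
tool_rot: [-1.699, -2.638, 0.006]
contact_force: [-0.1, -0.3, -3.3]
opening: 0.0457
grip_force: 102.6
```

Run:
```python
from h import *
w=get('wrist');pickle.dump(w,open('w4.pkl','wb'));s=get('side');pickle.dump(s,open('s4.pkl','wb'))
o=np.zeros((400,800,3),np.uint8);o[:,:400]=w['image'][:,120:520];o[:,400:]=cv2.resize(s['image'][90:210,260:380],(400,400),interpolation=cv2.INTER_CUBIC);cv2.imwrite('pics/w4.png',o)
ob=ctrl.get_obs();print(ob['t'],ob['tool_pos'],ob['tool_rot'],ob['contact_force'],ob['wrist_torque'])
```

```text
6.7 [0.57073443 0.21480197 0.19532753] [-1.69927826 -2.63866456  0.00516212] [ 0.84371636  0.67014588 -2.41163903] [-0.03756891  0.04020672 -0.0077138 ]
```

View pics/w4.png

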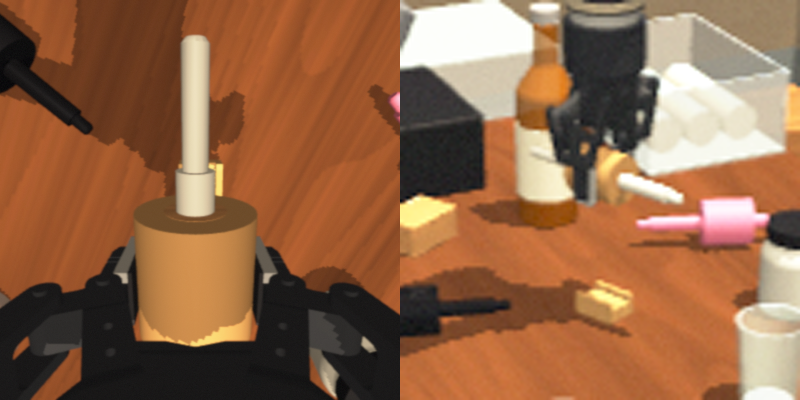

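Lifted and gripped. The nose tip is at wrist pixel (315,37) and the sleeve end at (315,171). I check tilt and tip position in the tool frame.

Run:
```python
from h import *
from scipy.spatial.transform import Rotation as R_
w=pickle.load(open('w4.pkl','rb'));o=ctrl.get_obs();M=R_.from_rotvec(o['tool_rot']).as_matrix();p=o['tool_pos']
g=cv2.cvtColor(w['image'],cv2.COLOR_BGR2GRAY).astype(int)
print(g[30:44,315]);print(g[160:176,315]);print(g[70,296:334])
print(g[190,290:338])
for cx in(0,.002):
  for pit in(-.03,0,.03):
    f=lambda s,r=0:proj(w,p+M@np.array([cx+s*np.cos(pit)+r*np.sin(pit),0,.0485+s*np.sin(pit)-r*np.cos(pit)]))
    print(cx,pit,'tip top,bot',f(.088,.003),f(.088,-.003),'sleeve top',f(.042,.0075),'rollfront top',f(.026,.024))
```

```text
[102 102 102 103 126 173 202 209 211 213 217 222 224 224]
[223 224 223 223 223 223 223 223 223 223 223 223 212 170 170 215]
[ 60  64  65  70  84 112 140 160 168 179 189 198 203 208 212 216 220 222
 225 225 224 222 219 218 214 212 208 203 196 186 180 168 148 123 108 106
 108 108]
[ 64  62  64  65  71  90 123 149 164 174 183 189 195 200 204 207 211 213
 215 218 220 222 222 223 224 225 224 223 221 220 219 217 216 213 210 208
 205 200 195 190 182 174 163 151 149 177 210 223]
0 -0.03 tip top,bot [316.49058608  39.10921819] [316.40446203  41.95954452] sleeve top [316.32240686 181.99864697] rollfront top [316.4686573  244.89356974]
0 0 tip top,bot [316.4517824   40.23278407] [316.3688025   43.53129975] sleeve top [316.30780794 180.48460227] rollfront top [316.46061467 241.73953027]
0 0.03 tip top,bot [316.41438894  41.56394826] [316.33445877  45.27519704] sleeve top [316.29326765 179.10001307] rollfront top [316.45221816 238.65919607]
0.002 -0.03 tip top,bot [316.50069262  32.20940895] [316.41359078  35.44189595] sleeve top [316.3308112  176.39911146] rollfront top [316.4787713  239.02970396]
0.002 0 tip top,bot [316.46144203  33.5046843 ] [316.37754143  37.17295178] sleeve top [316.31605578 174.93457407] rollfront top [316.47063095 235.88989896]
0.002 0.03 tip top,bot [316.42362777  35.00205942] [316.34283057  39.07080476] sleeve top [316.30136121 173.5999366 ] rollfront top [316.4621332  232.82560875]
```

Request:
{"fn": "drive_tool", "kwargs": {"rows": [[[-0.03, -0.013, 0], 0], [[-0.043, -0.019, 0], 0], [[-0.043, -0.019, 0], 0], [[-0.043, -0.019, 0], 0], [[-0.043, -0.019, 0], 0], [[-0.043, -0.019, 0], 0], [[-0.043, -0.019, 0], 0], [[-0.043, -0.019, 0], 0], [[-0.043, -0.019, 0], 0], [[-0.0383, -0.017, 0], 0]]}}

```text
t: 7.7
tool_pos: [0.576, -0.2376, 0.1965]
tool_rot: [-1.701, -2.639, 0.0]
contact_force: [0.5, 0.6, -2.5]
opening: 0.0457
grip_force: 102.8
```

Request:
{"fn": "drive_tool", "kwargs": {"rows": [[[0, 0, 0], 0.126], [[0, 0, 0], 0.126], [[0, 0, 0], 0], [[0, 0, 0], 0], [[0, 0, 0], 0]]}}

```text
t: 8.2
tool_pos: [0.5767, -0.2351, 0.1974]
tool_rot: [-2.016, -2.408, 0.0]
contact_force: [-0.2, -0.8, -2.8]
opening: 0.0458
grip_force: 102.8
```

```bash
cat >> h.py <<'E'
from scipy.spatial.transform import Rotation as R_
MID=np.array([.5539,-.2151]);AX=np.radians(87.4)
def st(T=None,ang=None):
    o=ctrl.get_obs();M=R_.from_rotvec(o['tool_rot']).as_matrix();p=o['tool_pos'];a=np.arctan2(M[1,0],M[0,0])
    ey=np.array([np.cos(AX),np.sin(AX)]);ex=np.array([ey[1],-ey[0]])
    n=(p+M@[.090,-.0005,.0485]);s=(p+M@[-.092,-.0005,.0485]);h=lambda q:np.round(np.r_[(q[:2]-MID)@ex,(q[:2]-MID)@ey,q[2]]*1e3,1)
    F=o['contact_force'];print('t',round(o['t'],2),'ang',round(np.degrees(a),2),'p',np.round(p,4),"free tips' nose",h(n),'stub',h(s),'F x\'y\'z',np.round([F[:2]@ex,F[:2]@ey,F[2]],1),'tq',np.round(o['wrist_torque'],2))
    if T is not None:
        d=np.array(T)-p;print('tool shift',np.round(M.T@d,4),'turn',round(-(np.radians(ang)-a),4))
    return o,M,p
E
python3 - <<'E'
from h import *
st([.5756,-.2359,.1085],100.0)
E
```

```text
t 8.2 ang 100.13 p [ 0.5767 -0.2351  0.1974] free tips' nose [  3.4  68.8 148.9] stub [  43.5 -108.8  148.8] F x'y'z [-0.1 -0.8 -2.8] tq [-0.07 -0.05  0.  ]
tool shift [-0.0006 -0.0012  0.0889] turn 0.0022
```

Request:
{"fn": "drive_tool", "kwargs": {"rows": [[[-0.002, -0.0012, 0.03], 0.002], [[0, 0, 0.03], 0], [[0, 0, 0.02], 0], [[0, 0, 0.0089], 0], [[0, 0, 0], 0], [[0, 0, 0], 0]]}}

```text
t: 8.8
tool_pos: [0.5767, -0.2379, 0.1102]
tool_rot: [2.02, 2.404, 0.001]
contact_force: [0.7, -0.3, -2.4]
opening: 0.0459
grip_force: 102.8
```

Run:
```python
from h import *
st([.5756,-.2359,.1085],100.0)
w=get('wrist');pickle.dump(w,open('w5.pkl','wb'));s=get('side');pickle.dump(s,open('s5.pkl','wb'))
o=np.zeros((400,800,3),np.uint8);o[:,:400]=w['image'][:,120:520];o[:,400:]=cv2.resize(s['image'][160:300,320:460],(400,400),interpolation=cv2.INTER_CUBIC);cv2.imwrite('pics/w5.png',o)
```

```text
t 8.8 ang 99.92 p [ 0.5767 -0.2379  0.1102] free tips' nose [ 3.9 66.  61.6] stub [  43.4 -111.7   61.8] F x'y'z [ 0.7 -0.3 -2.4] tq [-0.02 -0.02 -0.01]
tool shift [ 0.0022 -0.0008  0.0017] turn -0.0013
```

View pics/w5.png

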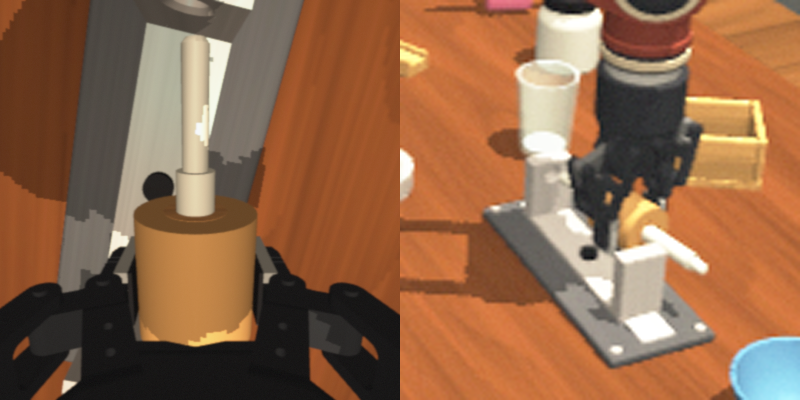

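The wrist view shows the nose tip at (315,37) and the lower rim of the cup in the +y cheek at about columns 280-334, bottom row about 14. The side view shows the stub outside the -y cheek. I compare the rim with its predicted projection.

Run:
```python
from h import *
w=pickle.load(open('w5.pkl','rb'));g=cv2.cvtColor(w['image'],cv2.COLOR_BGR2GRAY).astype(int)
ey=np.array([np.cos(AX),np.sin(AX),0]);ex=np.array([ey[1],-ey[0],0]);z=np.array([0,0,1.])
for r in(7.5,9.5):
  for a in(-90,-60,-120,-30,-150): print(r,a,np.round(proj(w,np.r_[MID,.06]+.075*ey+r/1e3*(np.cos(np.radians(a))*ex+np.sin(np.radians(a))*z)),1))
print('top edge corners cheek bottom?',proj(w,np.r_[MID,.017]+.075*ey+.02*ex),proj(w,np.r_[MID,.017]+.075*ey-.02*ex))
for r in(1,4,8,11): print(r,g[r,268:345])
for c in(300,307): print(c,g[0:50,c])
```

```text
7.5 -90 [307.5  10.7]
7.5 -60 [317.9  12.5]
7.5 -120 [297.    7.3]
7.5 -30 [325.7  12.3]
7.5 -150 [288.7   3. ]
9.5 -90 [307.6  12.3]
9.5 -60 [320.5  14.5]
9.5 -120 [294.5   8. ]
9.5 -30 [330.5  14.3]
9.5 -150 [284.    2.7]
top edge corners cheek bottom? [351.11421609  42.39587776] [266.25137724  21.58827412]
1 [ 71  71  71  70  70  68  69  69  68  68  69  69  70  71  76  78  80  83
  87  88  91  93  95  97  99 104 109 118 130 138 143 148 151 154 155 156
 159 160 160 164 165 166 166 166 163 161 159 158 153 148 140 132 116  98
  83  76  72  70  71  71  71  71  71  71  73  74  78  88  97 108 125 149
 170 179 183 193 219]
4 [ 70  71  70  70  70  70  69  69  69  70  69  68  69  68  69  70  76  83
  91  94  97 100 102 103 104 107 107 107 110 110 112 114 118 121 128 135
 144 151 156 161 166 168 168 166 164 162 161 159 156 156 153 152 150 146
 143 137 129 118 101  86  77  73  71  71  71  71  69  69  69  68  68  68
  69  72  77  83  88]
8 [ 70  71  70  72  71  71  71  70  69  70  69  69  69  70  69  69  68  68
  69  69  70  71  75  83  91  99 106 111 113 113 113 114 114 115 116 116
 116 118 
[... 191 characters left out ...]
 70  70  70  70  71  69  69  69  69  68  69
  69  69  70  69  69  69  68  69  69  70  70  74  80  85  94 103 109 114
 117 120 121 122 123 123 123 122 124 123 123 122 122 121 120 120 118 116
 113 111 110 106 102 100 101 104 102  97  86  78  78  83  85  86  85  85
  84  85  84  84  85]
300 [152 151 147 134 118 113 115 114 114 115 111  94  75  69  69  67  68  66
  68  68  67  68  68  67  68  68  67  68  68  72 103 150 170 173 173 174
 174 174 174 174 172 169 162 153 151 151 149 149 149 148]
307 [164 164 162 163 161 147 127 120 121 121 122 122 119 103  79  69  70  69
  69  68  70  69  70  69  69  70  70  68  69  69  72  79 116 158 171 170
 165 168 176 180 184 184 183 184 184 183 184 184 183 183]
```

The rim matches the prediction within 0.5 mm, so I insert the nose.

Request:
{"fn": "drive_tool", "kwargs": {"rows": [[[0, -0.0008, 0.0015], 0], [[0, 0, 0], 0], [[0.004, 0, 0], 0], [[0.004, 0, 0], 0], [[0.004, 0, 0], 0], [[0.004, 0, 0], 0], [[0, 0, 0], 0], [[0, 0, 0], 0]]}}

```text
t: 9.7
tool_pos: [0.5725, -0.2219, 0.1075]
tool_rot: [2.021, 2.405, -0.0]
contact_force: [-0.7, -0.2, -2.8]
opening: 0.0458
grip_force: 102.8
```

```bash
python3 -c "
from h import *
st([.5756,-.2359,.1085],100.0)"
```

```text
t 9.7 ang 99.9 p [ 0.5725 -0.2219  0.1075] free tips' nose [-1.1 81.8 59. ] stub [ 38.3 -95.9  59. ] F x'y'z [-0.7 -0.2 -2.8] tq [ 0.   -0.01  0.03]
tool shift [-0.0143  0.0007 -0.001 ] turn -0.0017
```

Request:
{"fn": "drive_tool", "kwargs": {"rows": [[[0.002, 0.001, -0.0005], 0], [[0.002, 0, 0], 0], [[0.002, 0, 0], 0], [[0.002, 0, 0], 0], [[0, 0, 0], 0], [[0, 0, 0], 0]]}}

```text
t: 10.3
tool_pos: [0.5724, -0.2148, 0.1084]
tool_rot: [2.021, 2.403, -0.001]
contact_force: [0.5, -5.5, -2.1]
opening: 0.0456
grip_force: 102.8
```

```bash
python3 -c "
from h import *
st()"
```

```text
t 10.3 ang 99.88 p [ 0.5724 -0.2148  0.1084] free tips' nose [-1.4 88.9 59.8] stub [ 37.9 -88.8  60.1] F x'y'z [ 0.8 -5.5 -2.1] tq [-0.8  -0.07 -0.07]
```

Request:
{"fn": "drive_tool", "kwargs": {"rows": [[[0.002, 0, 0], 0], [[0.002, 0, 0], 0], [[0.002, 0, 0], 0], [[0.002, 0, 0], 0], [[0.002, 0, 0], 0], [[0, 0, 0], 0], [[0, 0, 0], 0]]}}

```text
t: 11.0
tool_pos: [0.5709, -0.2061, 0.1089]
tool_rot: [2.019, 2.401, -0.003]
contact_force: [0.6, -9.2, -3.1]
opening: 0.0464
grip_force: 102.9
```

```bash
python3 -c "
from h import *
st()"
```

```text
t 11.0 ang 99.89 p [ 0.5709 -0.2061  0.1089] free tips' nose [-3.2 97.4 60. ] stub [ 36.1 -80.3  60.8] F x'y'z [ 1.  -9.1 -3.1] tq [-1.35 -0.11  0.03]
```

Request:
{"fn": "drive_tool", "kwargs": {"rows": [[[0.002, 0, 0], 0], [[0.002, 0, 0], 0], [[0.002, 0, 0], 0], [[0.002, 0, 0], 0], [[0, 0, 0], 0], [[0, 0, 0], 0]]}}

```text
t: 11.6
tool_pos: [0.5697, -0.1991, 0.1091]
tool_rot: [2.018, 2.4, -0.005]
contact_force: [0.4, -12.6, -4.5]
opening: 0.0461
grip_force: 102.8
```

```bash
python3 -c "
from h import *
st()"
```

```text
t 11.6 ang 99.89 p [ 0.5697 -0.1991  0.1091] free tips' nose [ -4.7 104.2  60. ] stub [ 34.7 -73.5  61.2] F x'y'z [  1.  -12.6  -4.5] tq [-1.92 -0.19  0.06]
```

```bash
cat > plan.py <<'E'
from h import *
import sys
# waypoints: theta, L(tip-tip), tip floor x'
W=[tuple(map(float,a.split(','))) for a in sys.argv[1:]]
o,M,p=st()
ey=np.array([np.cos(AX),np.sin(AX)]);ex=np.array([ey[1],-ey[0]])
a=np.arctan2(M[1,0],M[0,0]);q=p[:2]
for th,L,xf in W:
    b=AX+th;u=np.array([np.cos(b),np.sin(b)]);v=np.array([u[1],-u[0]])
    t=MID+.087*ey+xf/1e3*ex-(L/1e3-.092)*u+.0005*v
    X=np.array([np.cos(a),np.sin(a)]);Y=np.array([X[1],-X[0]])
    d=t-q;print(np.round([d@X,d@Y,],4),'turn',round(a-b,4),'z',round(p[2]-.1085,4));q=t;a=b
E
python3 plan.py .19,162,-.8 .165,160.5,-.6 .13,160,-.5 .1,160,-.4 .066,159.8,-.2 .033,159.6,-.1 0,159.5,0
```

```text
t 11.6 ang 99.89 p [ 0.5697 -0.1991  0.1091] free tips' nose [ -4.7 104.2  60. ] stub [ 34.7 -73.5  61.2] F x'y'z [  1.  -12.6  -4.5] tq [-1.92 -0.19  0.06]
[ 0.0021 -0.0018] turn 0.028 z 0.0006
[ 0.0015 -0.0015] turn 0.025 z 0.0006
[ 0.0005 -0.0023] turn 0.035 z 0.0006
[ 0.     -0.0019] turn 0.03 z 0.0006
[ 0.0002 -0.0021] turn 0.034 z 0.0006
[ 0.0002 -0.0021] turn 0.033 z 0.0006
[ 0.0001 -0.0021] turn 0.033 z 0.0006
```

Request:
{"fn": "drive_tool", "kwargs": {"rows": [[[0.0022, -0.0018, 0], 0.028], [[0.0017, -0.0015, 0], 0.025], [[0, 0, 0], 0], [[0, 0, 0], 0]]}}

```text
t: 12.0
tool_pos: [0.5656, -0.1962, 0.1091]
tool_rot: [2.08, 2.346, -0.006]
contact_force: [0.0, -13.2, -3.5]
opening: 0.0459
grip_force: 102.8
```

```bash
python3 plan.py .13,160,-.5 .1,160,-.4 .066,159.8,-.2 .033,159.6,-.1 0,159.5,0
```

```text
t 12.0 ang 96.86 p [ 0.5656 -0.1962  0.1091] free tips' nose [ -4.3 107.8  59.9] stub [ 25.6 -71.8  61.3] F x'y'z [  0.6 -13.2  -3.5] tq [-2.15 -0.02  0.1 ]
[ 0.0006 -0.002 ] turn 0.0351 z 0.0006
[ 0.     -0.0019] turn 0.03 z 0.0006
[ 0.0002 -0.0021] turn 0.034 z 0.0006
[ 0.0002 -0.0021] turn 0.033 z 0.0006
[ 0.0001 -0.0021] turn 0.033 z 0.0006
```

Request:
{"fn": "drive_tool", "kwargs": {"rows": [[[0.0006, -0.002, 0], 0.035], [[0.0002, -0.0019, 0], 0.03], [[0, 0, 0], 0], [[0, 0, 0], 0]]}}

```text
t: 12.4
tool_pos: [0.5612, -0.1958, 0.1089]
tool_rot: [2.156, 2.277, -0.007]
contact_force: [-1.8, -13.9, -2.8]
opening: 0.0461
grip_force: 102.8
```

```bash
python3 plan.py .066,159.8,-.2 .033,159.6,-.1 0,159.5,0
```

```text
t 12.4 ang 93.15 p [ 0.5612 -0.1958  0.1089] free tips' nose [ -3.  108.7  59.8] stub [ 15.2 -72.3  61.1] F x'y'z [ -1.2 -14.   -2.8] tq [-2.14  0.22  0.12]
[-0.     -0.0017] turn 0.0343 z 0.0004
[ 0.0002 -0.0021] turn 0.033 z 0.0004
[ 0.0001 -0.0021] turn 0.033 z 0.0004
```

Request:
{"fn": "drive_tool", "kwargs": {"rows": [[[0.0001, -0.0018, 0], 0.034], [[0.0002, -0.0021, 0], 0.033], [[0.0001, -0.0021, 0], 0.033], [[0, 0, 0], 0], [[0, 0, 0], 0]]}}

```text
t: 12.9
tool_pos: [0.5546, -0.1954, 0.1086]
tool_rot: [2.268, 2.168, -0.009]
contact_force: [-3.1, -13.4, -2.1]
opening: 0.046
grip_force: 102.7
```

```bash
python3 plan.py 0,159.5,0
python3 - <<'E'
from h import *
s=get('side');t=get('top');w=get('wrist')
o=np.zeros((400,800,3),np.uint8);o[:,:400]=cv2.resize(s['image'][180:300,330:450],(400,400),interpolation=cv2.INTER_CUBIC);o[:,400:]=w['image'][:,120:520];cv2.imwrite('pics/w6.png',o)
E
```

```text
t 12.9 ang 87.43 p [ 0.5546 -0.1954  0.1086] free tips' nose [ -0.7 109.4  59.5] stub [ -0.6 -72.6  60.8] F x'y'z [ -2.5 -13.6  -2.1] tq [-2.14  0.54  0.18]
[-0.0002  0.0007] turn 0.0006 z 0.0001
```

View pics/w6.png

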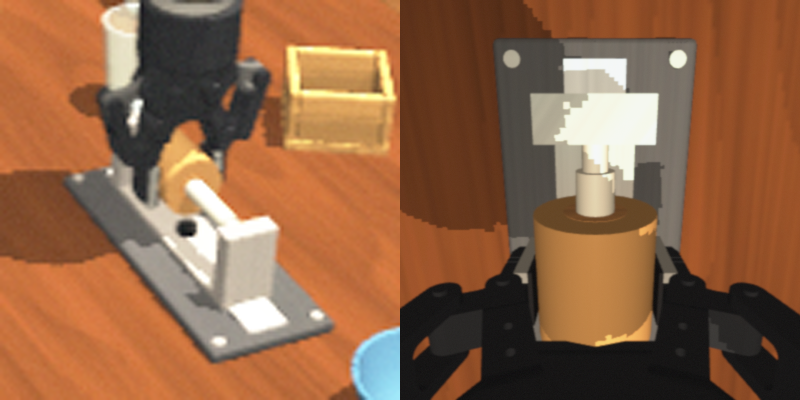

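Side view: the stub is inside the -y cheek at the cup's height. Wrist view: the spindle is centred on the +y cheek (column ~595 against a centre of 594). Next I back off towards the -y cup.

Request:
{"fn": "drive_tool", "kwargs": {"rows": [[[0, 0.0007, 0], 0], [[-0.002, 0, 0], 0], [[-0.002, 0, 0], 0], [[-0.002, 0, 0], 0], [[-0.002, 0, 0], 0], [[0, 0, 0], 0], [[0, 0, 0], 0]]}}

```text
t: 13.75
tool_pos: [0.5545, -0.2025, 0.1082]
tool_rot: [2.269, 2.17, -0.008]
contact_force: [-4.6, -10.6, -2.0]
opening: 0.0458
grip_force: 102.7
```

```bash
python3 -c "
from h import *
st()"
```

```text
t 13.75 ang 87.44 p [ 0.5545 -0.2025  0.1082] free tips' nose [ -0.6 102.4  59.3] stub [ -0.5 -79.6  60.1] F x'y'z [ -4.1 -10.8  -2. ] tq [-1.55  0.66  0.33]
```

Request:
{"fn": "drive_tool", "kwargs": {"rows": [[[0, -0.001, 0], 0], [[0, -0.001, 0], 0], [[0, 0, 0], 0], [[0, 0, 0], 0]]}}

```text
t: 14.15
tool_pos: [0.5537, -0.2026, 0.1088]
tool_rot: [2.268, 2.167, -0.004]
contact_force: [0.1, -11.3, -3.3]
opening: 0.0459
grip_force: 102.8
```

```bash
python3 -c "
from h import *
st()"
```

```text
t 14.15 ang 87.38 p [ 0.5537 -0.2026  0.1088] free tips' nose [ -1.1 102.2  59.8] stub [ -1.2 -79.8  60.8] F x'y'z [  0.6 -11.3  -3.3] tq [-1.66  0.13 -0.03]
```

Lateral force is now zero. I continue to the stub cup's floor.

Request:
{"fn": "drive_tool", "kwargs": {"rows": [[[-0.002, 0, 0], 0], [[-0.002, 0, 0], 0], [[-0.001, 0, 0], 0], [[0, 0, 0], 0], [[0, 0, 0], 0]]}}

```text
t: 14.65
tool_pos: [0.5535, -0.2071, 0.1087]
tool_rot: [2.269, 2.167, -0.003]
contact_force: [-0.9, -8.9, -2.6]
opening: 0.046
grip_force: 102.8
```

```bash
python3 -c "
from h import *
st()"
```

```text
t 14.65 ang 87.38 p [ 0.5535 -0.2071  0.1087] free tips' nose [-1.1 97.8 59.8] stub [ -1.2 -84.2  60.6] F x'y'z [-0.5 -8.9 -2.6] tq [-1.34 -0.03 -0.06]
```

Request:
{"fn": "drive_tool", "kwargs": {"rows": [[[-0.001, 0, 0.0005], 0], [[-0.001, 0, 0.0005], 0], [[-0.0005, 0, 0.0005], 0], [[0, 0, 0], 0], [[0, 0, 0], 0], [[0, 0, 0], 0]]}}

```text
t: 15.25
tool_pos: [0.5535, -0.2093, 0.1075]
tool_rot: [2.269, 2.168, -0.002]
contact_force: [-1.3, -7.4, -0.4]
opening: 0.0458
grip_force: 102.8
```

```bash
python3 -c "
from h import *
st()"
```

```text
t 15.25 ang 87.39 p [ 0.5535 -0.2093  0.1075] free tips' nose [-1.1 95.6 58.7] stub [ -1.1 -86.4  59.3] F x'y'z [-1.  -7.5 -0.4] tq [-1.07  0.17  0.  ]
```

Request:
{"fn": "drive_tool", "kwargs": {"rows": [[[0, 0, 0], 0], [[0, 0, 0], 0], [[0, 0, 0], 0]], "grip_force": 20}}

```text
t: 15.55
tool_pos: [0.5535, -0.2094, 0.1076]
tool_rot: [2.269, 2.168, -0.002]
contact_force: [-1.8, -8.8, -1.2]
opening: 0.046
grip_force: 102.8
```

Request:
{"fn": "drive_tool", "kwargs": {"rows": [[[0, 0, 0], 0], [[0, 0, 0], 0], [[0, 0, 0], 0], [[0, 0, 0], 0], [[0, 0, 0], 0], [[0, 0, 0], 0], [[0, 0, 0], 0], [[0, 0, 0], 0]], "jaw": 0}}

```text
t: 16.35
tool_pos: [0.5532, -0.2077, 0.1065]
tool_rot: [-2.271, -2.17, -0.0]
contact_force: [-0.9, 0.1, -0.1]
opening: 0.0856
grip_force: 0.0
```

Request:
{"fn": "drive_tool", "kwargs": {"rows": [[[0, 0, -0.01], 0], [[0, 0, -0.02], 0], [[0, 0, -0.03], 0], [[0, 0, -0.04], 0], [[0, 0, -0.04], 0], [[0, 0, 0], 0], [[0, 0, 0], 0], [[0, 0, 0], 0]]}}

```text
t: 17.15
tool_pos: [0.5526, -0.2074, 0.2455]
tool_rot: [-2.27, -2.169, 0.001]
contact_force: [0.1, -0.3, 0.1]
opening: 0.0857
grip_force: 0.0
```

Run:
```python
from h import *
st()
w=get('wrist');pickle.dump(w,open('w7.pkl','wb'));s=get('side')
o=np.zeros((400,800,3),np.uint8);o[:,:400]=w['image'][:,120:520];o[:,400:]=cv2.resize(s['image'][180:300,330:450],(400,400),interpolation=cv2.INTER_CUBIC);cv2.imwrite('pics/w7.png',o)
```

```text
t 17.15 ang 87.39 p [ 0.5526 -0.2074  0.2455] free tips' nose [ -2.2  97.6 197.1] stub [ -2.3 -84.4 196.9] F x'y'z [ 0.2 -0.3  0.1] tq [0.03 0.02 0.02]
```

View pics/w7.png

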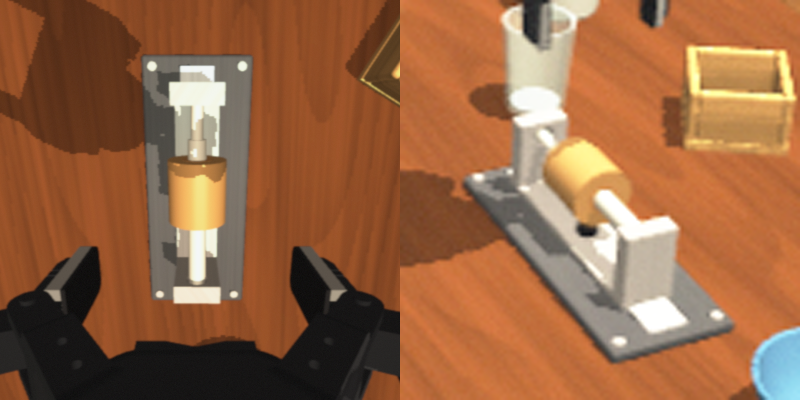

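The roll is level between the cheeks: roll at (317,193), shaft meeting the -y cheek near (317,283), nose in the +y cup. I check along the axis that the stub is fully home.

Run:
```python
from h import *
w=pickle.load(open('w7.pkl','rb'));im=w['image'];g=cv2.cvtColor(im,cv2.COLOR_BGR2GRAY).astype(int)
ey=np.array([np.cos(AX),np.sin(AX),0]);P=lambda x,y,z:np.round(proj(w,np.r_[MID,0]+np.array([ey[1],-ey[0],0])*x+ey*y+[0,0,z]),1)
print('pred home: roll stub-end top',P(0,-.019,.0815),'bottom-side edge',P(0,-.019,.0575),'shaft end top',P(0,-.073,.065),'sleeve end top',P(0,.049,.065),'roll nose-end top',P(0,.033,.0815))
print('cheek top inner',P(0,-.075,.073),P(0,.075,.073))
c=317
print('sleeve',g[130:170,c]);print('roll end',im[220:236,c].tolist());print('shaft',g[268:294,c]);
for r in(250,276,280,283): print(r,g[r,303:332])
```

```text
pred home: roll stub-end top [316.6 229.7] bottom-side edge [316.5 219.1] shaft end top [316.4 280. ] sleeve end top [316.7 139.7] roll nose-end top [316.7 164. ]
cheek top inner [316.5 287. ] [316.8 104.8]
sleeve [208 208 208 207 208 207 208 208 207 204 197 206 212 211 212 211 211 211
 211 217 217 219 219 218 218 218 218 212 211 205 172 112  87  79  99 140
 151 152 152 152]
roll end [[131, 224, 245], [129, 224, 245], [131, 224, 245], [129, 223, 245], [128, 223, 245], [128, 222, 245], [128, 222, 245], [128, 222, 245], [128, 222, 245], [138, 224, 245], [190, 234, 245], [240, 244, 244], [247, 247, 244], [247, 247, 244], [248, 247, 244], [247, 247, 244]]
shaft [246 246 246 246 246 246 246 246 246 246 246 246 241 218 202 197 174 118
 125 198 230 235 235 235 235 235]
250 [163 167 167 165 162 159 179 210 230 240 243 245 245 246 246 246 246 245
 245 243 238 223 201 213 232 236 236 238 240]
276 [ 85  85  84  85  91 117 161 204 228 239 242 245 245 246 246 246 246 245
 245 243 236 213 160 109  87  84  84  84  84]
280 [ 84  85  83  80  80  88 105 129 155 185 216 231 237 240 241 240 237 226
 206 169 135 110  91  82  83  83  84  83  86]
283 [ 84  84  83  83  82  83  92 105 117 136 161 179 189 196 197 192 183 168
 149 126 106  93  85  84  85  85  83  83  86]
```

All the edges match the fully home prediction within about 0.5 mm.

```bash
python3 -c "
from station import ctrl
print(ctrl.finish_job())"
```

```text
the job is handed in; nothing more can be done
None
```

The roll is in the holder, level, let go and measured fully home in both cups to about 0.5 mm; the highest push I read was about 14 N, no other objects were touched, and I handed the job in at about 17 s with no verdict returned.

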